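# Start and screw home a close-up lens on an inspection camera

## Task

The black close-up lens has only been set down on top of the three-start thread of the upward-looking inspection camera. Without taking it off, start it as one starts a fine thread: turn it backward (anticlockwise seen from above) until it drops a step into the thread, then screw it forward (clockwise) until it is fully home against its stop, flange flat on the camera and the two white marks in line. Then swing the steel lock lever fully shut, over the lens flange, and let go.

Things in the scene. Friction and masses are not known exactly. Their poses are not given: they have to be found in the camera images.
- lens_center (a point): Centre of the close-up lens, on its axis, half-way up. Upright black ribbed cylinder, 52 mm in diameter, 46 mm tall, 160 g, with a flange 68 mm in diameter and 5 mm thick round its lower edge; grip the ribbed upper 32 mm. z up; its own -x points to the white line on its side and flange. Its height over thread_axis: 33.5 mm on top of the thread (start), 26.5 mm once dropped, 23 mm home.
- lens_mark (a point): White line of the lens: a point 36.3 mm from the lens axis on its -x side, level with its underside; it lies at home_mark when the lens is home. Lens yaw relative to the camera: 0 = home, anticlockwise positive; 10 to 58 degrees at the start. A firmly held lens cannot drop by itself: push down with it by a few N, or loosen the grip.
- thread_axis (a point): Point on the axis of the camera's thread, level with its flat shoulder, 45 mm above the bench. The camera is a fixed dark round housing 84 mm in diameter on a grey foot 118 x 108 x 14 mm, with an aluminium thread 44 mm in diameter, 23.5 mm tall on the shoulder. Axes are the camera's: z up, -x its front (home mark), +y the lever's side.
- thread_entry (a point): Point 36.3 mm from the axis at shoulder height where lens_mark stands when the lens can drop: 80 degrees anticlockwise of home_mark about thread_axis (free to drop 7 mm from 74 to 86; a solid stop ends backward turning at 86). Turned forward from here, the lens stays level to 64, then lowers 3.5 mm evenly to 8, then turns level to the stop at -1. On top of the thread, forward turning ends at -1 too.
- home_mark (a point): White mark on the front edge of the camera's shoulder, 36.3 mm from the axis on the camera's -x side; the lens's white line stands here, within about 1 degree, when the lens is fully home against its stop.
- lock_lever (a joint): Angle of the steel lock lever: 0 = open (tail along the camera's -x), 1.571 = fully shut (tail along the camera's +y, away from the lens; its short nose over the lens flange). It shuts clockwise seen from above, with light friction (under 1 N at the peg), and stays where left. The nose clears the flange by 1 mm and is blocked while the lens is not screwed down.
- lever_peg (a point): Point on the axis of the lever's upright red peg, 12 mm in diameter; the peg ends 11 mm above this point and meets the flat lever 19 mm below it. It stands 55 mm from lever_pivot, at its tail end.
- lever_pivot (a point): Point on the lever's vertical pivot axis at the same height as lever_peg, 47 mm from the thread axis on the camera's +y side.

How it is judged:
By the outcome, as a careful person would: the job done as asked, in the order asked, and still so for the second after the job is handed in, with the robot touching nothing.
It also fails if it takes over 50 s, if anything falls off the work surface, if the arm or the gripper's body presses on something with over 40 N, if the wrist force passes 120 N, or if a joint passes its speed limit or range.

## Robot

A 6-joint arm with a two-finger parallel gripper is mounted at the origin on a cart in front of the work surface, level with it; the furniture and walls round the work are solid. World frame = base frame: x ahead of the robot, y to its left, z up, the work surface at z = 0. Lengths are in m, angles in degrees, forces in N, time in s.
With the tool pointing down it reaches from about 0.35 to 0.875 m from the base axis. Payload 4.2 kg.
Tool frame: the origin (TCP) lies midway between the tips of the shut fingers; the grasp point (between the pads) lies 19 mm behind it; z points along the fingers, y is the direction in which the jaws open and shut (so a half turn about z gives the same grasp; the last joint's range is limited). The gripper opens to 87 mm and grips with 3 to 60 N. Pads are 19 mm wide; open, the fingers measure 117 mm over their backs; the gripper's body (75 mm by 190 mm) begins 51 mm behind the grasp point.
Start: joints at [14.817, 22.042, 0.453, 0, -68.411, -14.817], TCP at [0.625, 0, 0.223] pointing down, gripper open.
Joint ranges: [-179.83, 179.83], [-69.29, 118.12], [-61.27, 80.66], [-181.25, 117.63], [-171.15, -9.14], [-177.46, 177.46]. Speed limits (degrees/s): [159.86, 159.86, 180, 180, 180, 180].

## Interface

Orientations are given as a 3x3 rotation matrix whose columns are the frame's x, y, z axes.
In Python, from station import sense, capture, get_calibration, finish_job, spot_in, spot_point gives the robot as it stands.
- The arm moves only by the shell command python3 -m inch 'ROWS'. ROWS is JSON, a list of rows, each an object with "fingers": the finger opening in cm, from 0 to 8.7; "delta_pos": the shift along the tool's x, y, z in cm, a list of three; "spin": the turn about the tool's z in degrees. In form: [{"fingers": fingers, "delta_pos": [dx, dy, dz], "spin": spin}, ...]. A call has 1 to 20 rows; each row is the pose to reach, as a shift and turn from the pose commanded when the call began, along the tool's axes at that moment; what a row does not reach only later rows make up. A row lasts 1/10 s, in which the tool goes at most 50 mm and 8.59 degrees, less where a joint would pass 70% of its speed; a pose out of reach is approached as far as the arm can. A call with a gripper value outside its range is refused whole. The fingers move at their own pace and stop on an object; the grip force is fixed at half the most. Time passes only in rows, so rows that repeat a pose let the fingers close. It gives the time, the measured TCP pose, the force and the opening at its end, in the units of the state.
- sense(): the state, without advancing time (a new reading comes with each control period).
- capture(name): name is "scene" or "side" or "wrist"; returns the picture (400x640x3 uint8, red, green, blue); there is no depth.
- get_calibration(name): a dict with "K" (3x3 intrinsics, pixels), "T" (4x4, takes a point from camera to world coordinates). Camera axes: x right, y up, looking along -z (the intrinsics and any distortion apply to the point x, -y, -z); pixel columns grow to the right and rows downward; lengths in m; the calibration is good to about 2 mm. The wrist camera is an equidistant fisheye: a pixel r from the principal point sees the ray r / f radians off the axis. A picture is of the moment at which its call begins: read the wrist's pose just before it. get_calibration takes no time and is no camera call; for the wrist camera it gives the pose at the moment of the call.
- finish_job(): hands the job in, once; it reports no verdict.
Trained networks look in the newest picture that a camera, given by its name, has taken for a name from the list of things; names that differ only in an ending like _2 or _b are one class to them, and where a whole thing is asked for, a point or a joint stands for the part that bears it (a point fixed in the world has none). Each returns a list of dicts, best first, with "conf" (0 to 1); they miss things now and then, are a little off and sometimes report something else, mostly with a low value. They report only what shows in the picture. A call takes as long as a camera call.
- spot_in(camera, target): "extent" ([left, top, right, bottom] as shares, 0 to 1, of the picture: columns of its width, rows of its height, round what is visible of it).
- spot_point(camera, target): "location" ([column, row] as shares, 0 to 1, of the picture: columns of its width, rows of its height: a listed point, or the origin of a listed thing).
The state is a dict: "time_s": time; "joints": joint angles; "joint_velocities": joint speeds; "effort": joint torques, N m; "tcp_pos": TCP position; "ee_rot": TCP orientation; "wrist_force": force on the tool from outside, world axes, zero at the start; "moment": the same for the moment, N m; "gripper_width": opening from 0.0 (shut) to 1.0 (fully open).
Only numpy, scipy, OpenCV 4.12 (cv2) and the standard library are available. Lean on these libraries where they do the work, as an engineer would, in place of code of your own. Each camera call takes 0.05 s, during which the arm holds its last target.

## Working session

There is one attempt and no reset: what is moved stays moved. The work goes in short steps, Python scripts to look and compute and a shell command to move; the robot and the scene stay as the last step left them, time stands still between calls to the robot, and variables do not carry over. Pictures are saved under pics/ and viewed, and the job is handed in when it is done.

```bash
ls; mkdir -p pics
cat > h.py <<'E'
import numpy as np, cv2
from station import *
def snap(n,f):
    im=capture(n); cv2.imwrite('pics/'+f,im[:,:,::-1]); return im
def ray(n,px,cal=None):
    c=cal or get_calibration(n);K=np.array(c['K']);T=np.array(c['T'])
    u=(px[0]-K[0,2])/K[0,0]; v=(px[1]-K[1,2])/K[1,1]
    if n=='wrist':
        r=np.hypot(u,v); s=np.sin(r)/r if r>1e-9 else 1; d=np.array([u*s,-v*s,-np.cos(r)])
    else:
        d=np.array([u,-v,-1.])
    d=T[:3,:3]@d; return T[:3,3],d/np.linalg.norm(d)
def tri(rs):
    A=0;b=0
    for o,d in rs:
        P=np.eye(3)-np.outer(d,d);A=A+P;b=b+P@o
    x=np.linalg.solve(A,b); return x,[np.linalg.norm((np.eye(3)-np.outer(d,d))@(x-o)) for o,d in rs]
def atz(r,z):
    o,d=r; return o+d*(z-o[2])/d[2]
E
python3 - <<'E'
from h import *
s=sense();print(s['time_s'],s['tcp_pos'],s['ee_rot'],s['wrist_force'],s['gripper_width'])
for n in ['scene','side','wrist']:
    c=get_calibration(n);print(n,{k:(np.round(v,3).tolist() if not isinstance(v,str) else v) for k,v in c.items()})
    snap(n,n+'0.png')
    for t in ['lens_center','lens_mark','thread_axis','home_mark','thread_entry','lever_peg','lever_pivot']:
        r=spot_point(n,t)
        print(t,[(round(q['conf'],2),round(q['location'][0]*640,1),round(q['location'][1]*400,1)) for q in r[:2]])
print(sense()['time_s'])
E
```

```text
pics
0.0 [6.24415940e-01 2.31968465e-05 2.21491901e-01] [[-2.33826944e-04 -9.99997789e-01 -2.08987224e-03]
 [-9.99999971e-01  2.33940350e-04 -5.40201539e-05]
 [ 5.45089399e-05  2.08985955e-03 -9.99997815e-01]] [ 0.85190977 -0.08391419 -0.69917676] 0.9998766412820985
scene {'K': [[453.569, 0.0, 308.752], [0.0, 453.569, 190.791], [0.0, 0.0, 1.0]], 'T': [[-0.771, 0.321, -0.55, 0.059], [-0.636, -0.412, 0.652, 0.514], [-0.017, 0.853, 0.522, 0.548], [0.0, 0.0, 0.0, 1.0]]}
lens_center [(0.59, 307.5, 188.8)]
lens_mark [(0.94, 325.7, 193.8)]
thread_axis []
home_mark [(0.68, 319.9, 195.4)]
thread_entry [(0.67, 321.0, 194.8), (0.27, 320.5, 212.8)]
lever_peg [(0.78, 322.0, 210.8)]
lever_pivot [(0.66, 300.1, 203.5)]
side {'K': [[456.433, 0.0, 322.621], [0.0, 456.433, 196.716], [0.0, 0.0, 1.0]], 'T': [[-0.975, 0.153, -0.162, 0.378], [-0.223, -0.666, 0.712, 0.568], [0.001, 0.73, 0.683, 0.691], [0.0, 0.0, 0.0, 1.0]]}
lens_center []
lens_mark [(0.81, 317.1, 191.7)]
thread_axis [(0.62, 306.5, 202.0)]
home_mark [(0.78, 323.9, 202.4)]
thread_entry []
lever_peg [(0.86, 329.9, 212.8)]
lever_pivot [(0.57, 304.7, 211.9)]
wrist {'K': [[309.707, 0.0, 323.538], [0.0, 309.707, 202.652], [0.0, 0.0, 1.0]], 'T': [[-1.0, 0.001, -0.001, 0.625], [-0.0, -0.96, -0.281, -0.078], [-0.001, -0.281, 0.96, 0.384], [0.0, 0.0, 0.0, 1.0]]}
lens_center [(0.64, 392.8, 118.8)]
lens_mark [(0.81, 402.9, 85.5)]
thread_axis []
home_mark [(0.69, 414.0, 109.9)]
thread_entry [(0.61, 384.0, 85.1)]
lever_peg [(0.55, 451.6, 159.6)]
lever_pivot [(0.58, 397.0, 161.3)]
1.2
```

Run:
```python
import cv2
a=cv2.imread('pics/scene0.png');b=cv2.imread('pics/side0.png');w=cv2.imread('pics/wrist0.png')
cv2.imwrite('pics/c1.png',cv2.resize(a[140:260,240:400],(800,600),interpolation=cv2.INTER_CUBIC))
cv2.imwrite('pics/c2.png',cv2.resize(b[140:260,240:400],(800,600),interpolation=cv2.INTER_CUBIC))
cv2.imwrite('pics/c3.png',cv2.resize(w[50:200,300:500],(800,600),interpolation=cv2.INTER_CUBIC))
```

```text
(no output)
```

View pics/scene0.png

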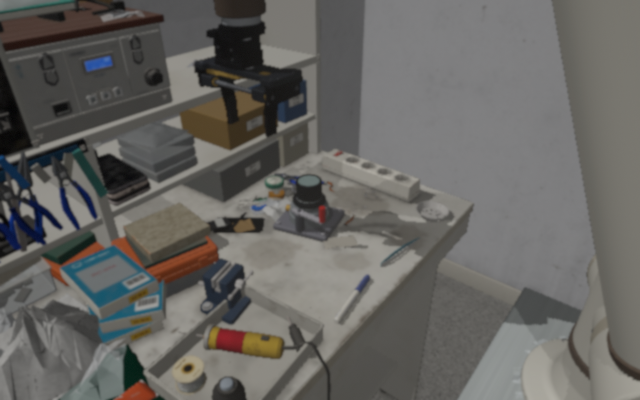

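View pics/c1.png

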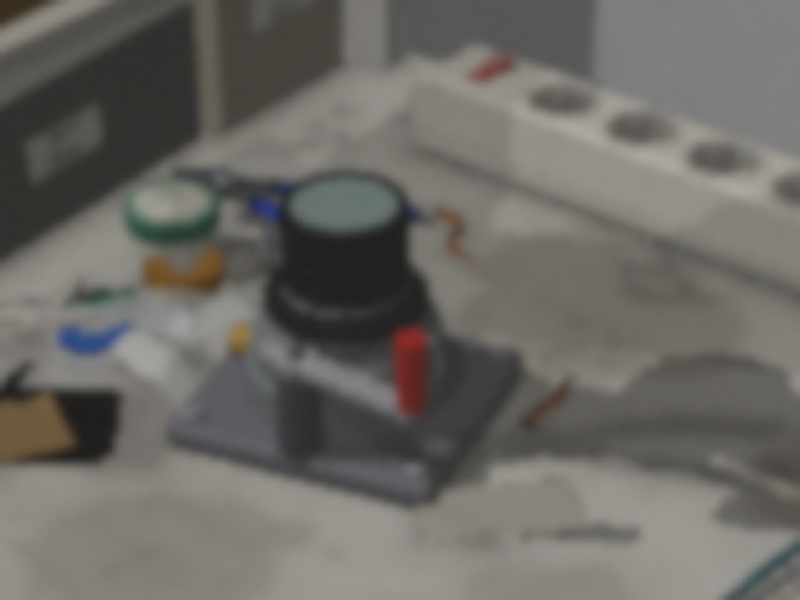

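View pics/c2.png

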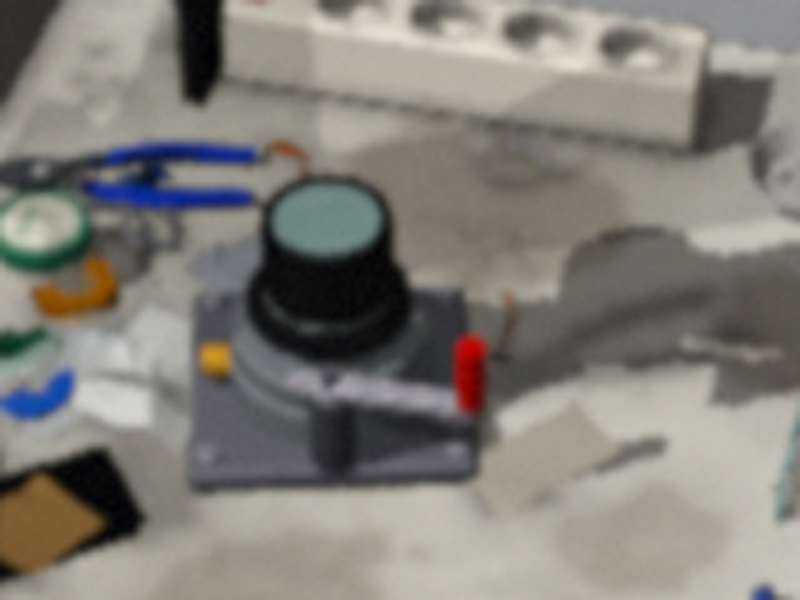

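View pics/c3.png

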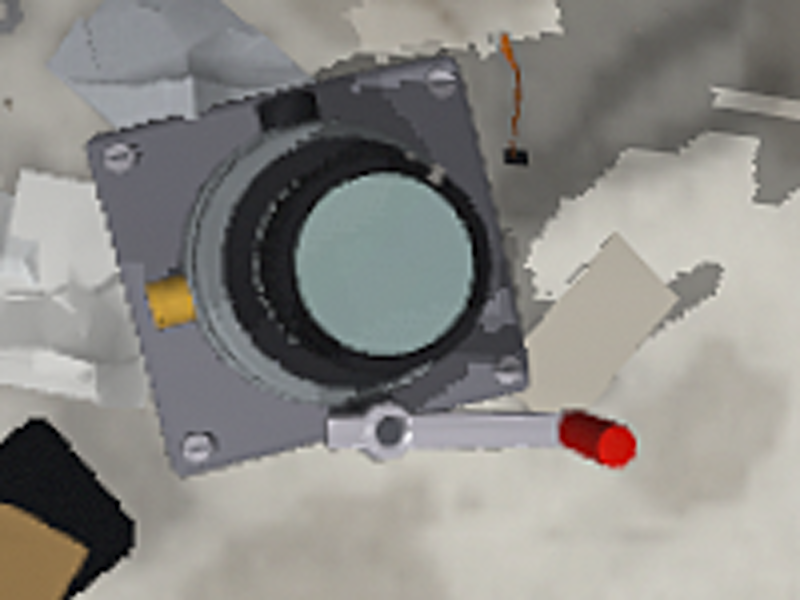

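View pics/wrist0.png

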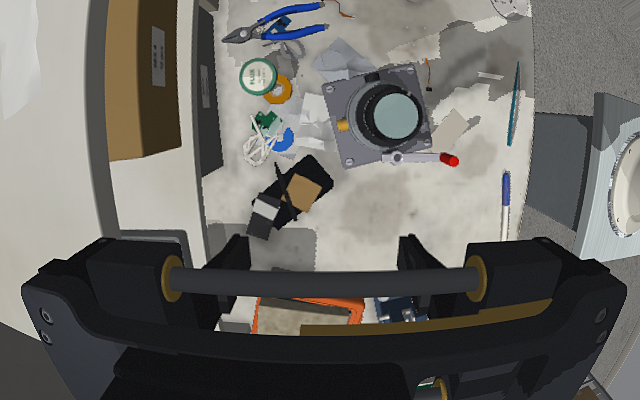

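The wrist view is the sharpest. It shows the lens top at about (396,116), the lens mark near (409,94), the peg top at about (454,161), the pivot near (397,158), and the foot turned roughly 15°. The scene and side views show the lens small and blurred.

Run:
```python
from h import *
L=lambda x,y:(300+x/4,50+y/4)
g=lambda x,y,z:np.round(atz(ray('wrist',L(x,y)),z)*1000,1)
print('glass', g(385,265,.1015))
for nm,z,pts in [('foot',.014,[(88,145),(458,55),(527,390),(180,475)])]:
    P=[g(x,y,z) for x,y in pts];print(nm,P,np.mean(P,0))
    for i in range(4):
        d=P[(i+1)%4]-P[i];print(np.linalg.norm(d),np.degrees(np.arctan2(d[1],d[0])))
print('pegtop tri',tri([ray('wrist',L(617,446)),ray('side',(240+470/5,140+342/5)),ray('scene',(240+410/5,140+333/5))]))
print('lenstop tri',tri([ray('wrist',L(385,265)),ray('side',(240+328/5,140+220/5)),ray('scene',(240+344/5,140+206/5))]))
for z in (.051,.054,.058):print('pivot',z,g(390,430,z),'nose',g(335,435,z))
print('mark',g(437,175,.0605),g(437,175,.0955))
print('other',g(495,300,.045),g(495,300,.06))
for z in (.08,.085):print('pegtop',g(617,446,z))
```

```text
glass [558.7 -78.1 101.5]
foot [array([ 627.3, -112. ,   14. ]), array([ 515.9, -144.2,   14. ]), array([490.8, -41.5,  14. ]), array([599.4, -12.7,  14. ])] [558.35 -77.6   14.  ]
115.96033804710986 -163.87814288641894
105.72275062634341 103.7339285563788
112.35390513907379 14.852578865990486
103.14504350670467 -74.30640174877686
pegtop tri (array([ 0.49128442, -0.03553698,  0.08614786]), [np.float64(0.0005621836864166318), np.float64(0.001295579859401935), np.float64(0.0009860201209967983)])
lenstop tri (array([ 0.5578124 , -0.07847326,  0.09693282]), [np.float64(0.00043636253052957755), np.float64(0.0010629838738588657), np.float64(0.0009247672572127195)])
pivot 0.051 [543.9 -32.6  51. ] nose [559.4 -30.9  51. ]
pivot 0.054 [544.6 -33.   54. ] nose [560.  -31.3  54. ]
pivot 0.058 [545.6 -33.6  58. ] nose [560.8 -31.9  58. ]
mark [ 535.3 -102.8   60.5] [ 545.  -100.2   95.5]
other [513.  -69.8  45. ] [518.  -70.1  60. ]
pegtop [488.  -34.4  80. ]
pegtop [490.2 -35.1  85. ]
```

```bash
python3 -m inch '[{"fingers":8.7,"delta_pos":[3,2.5,1],"spin":0},{"fingers":8.7,"delta_pos":[6,5,2],"spin":0},{"fingers":8.7,"delta_pos":[7.8,6.6,3],"spin":0},{"fingers":8.7,"delta_pos":[7.8,6.6,3],"spin":0},{"fingers":8.7,"delta_pos":[7.8,6.6,3],"spin":0}]'
python3 - <<'E'
from h import *
s=sense();print(s['time_s'],s['tcp_pos'],s['joints'],s['wrist_force'])
import json
c=get_calibration('wrist');json.dump({k:np.array(v).tolist() for k,v in c.items() if k in 'KT'},open('cal1.json','w'))
im=snap('wrist','w1.png')
cv2.imwrite('pics/w1c.png',cv2.resize(im[70:270,200:460,::-1],(780,600),interpolation=cv2.INTER_CUBIC))
for t in ['lens_center','lens_mark','home_mark','lever_peg','lever_pivot']:
        r=spot_point('wrist',t)
        print(t,[(round(q['conf'],2),round(q['location'][0]*640,1),round(q['location'][1]*400,1)) for q in r[:2]])
E
```

```text
time_s: 1.7
tcp_pos: [0.5592, -0.0783, 0.1929]
ee_rot: [[-0.001, -1.0, 0.001], [-1.0, 0.001, -0.0], [0.0, -0.001, -1.0]]
wrist_force: [1.0, 0.1, -0.8]
gripper_width: 1.001
1.7 [ 0.55917548 -0.07831879  0.19290808] [ 8.47666030e+00  1.75039536e+01 -1.08036389e+01  1.89819415e-02
 -6.16489396e+01 -8.52186535e+00] [ 0.9874134   0.10236674 -0.80233062]
lens_center [(0.74, 325.5, 201.5)]
lens_mark [(0.59, 344.9, 165.5)]
home_mark [(0.79, 358.3, 180.4)]
lever_peg [(0.57, 391.3, 243.1)]
lever_pivot [(0.93, 339.8, 240.9)]
```

View pics/w1c.png

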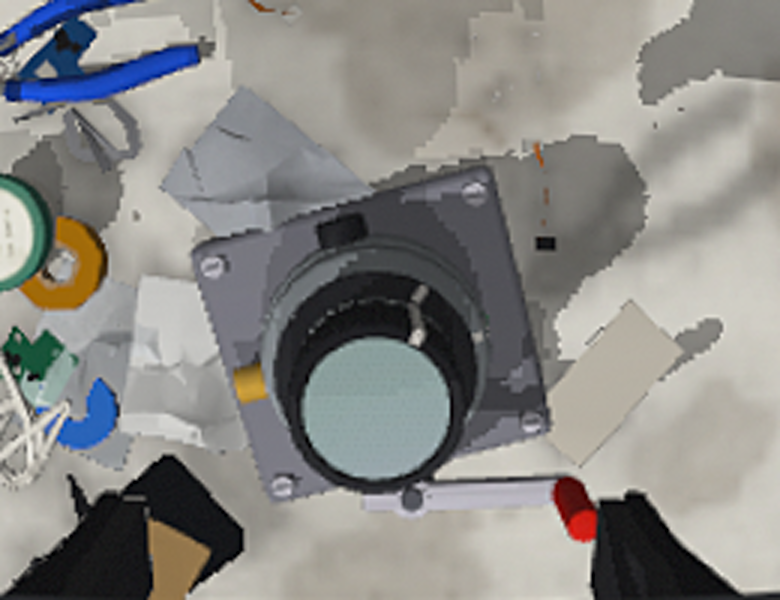

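The lens top is at crop (376,408), the lens line on the flange at (424,290), the home mark at (478,336), the peg top at (583,527) and the pivot at (412,498).

Run:
```python
from h import *
import json
c=json.load(open('cal1.json'))
L=lambda x,y:(200+x/3,70+y/3)
g=lambda x,y,z:np.round(atz(ray('wrist',L(x,y),c),z)*1000,1)
def an(p,q):d=p-q;return np.hypot(d[0],d[1]).round(1),np.degrees(np.arctan2(d[1],d[0])).round(1)%360
A=g(376,408,.1015);print('glass',A)
print('home',g(478,336,.045),an(g(478,336,.045),A))
print('mark',g(424,290,.0605),an(g(424,290,.0605),A), g(414,340,.1),an(g(414,340,.1),A))
P=[g(x,y,.014) for x,y in [(192,245),(490,166),(551,427),(272,502)]];print(P,np.mean(P,0))
for i in range(4):print(an(P[(i+1)%4],P[i]))
pv=g(412,498,.055);print('pivot',pv,an(pv,A))
for z in (.08,.086,.09):
  pg=g(583,527,z);print('peg',z,pg,an(pg,pv))
```

```text
glass [558.1 -79.6 101.5]
home [522.9 -88.1  45. ] (np.float64(36.2), np.float64(193.6))
mark [ 542.5 -106.6   60.5] (np.float64(31.2), np.float64(240.0)) [547.4 -99.1 100. ] (np.float64(22.2), np.float64(241.2))
[array([ 626.2, -116.2,   14. ]), array([ 516.2, -145.1,   14. ]), array([489.4, -45.1,  14. ]), array([599.1, -13.8,  14. ])] [557.725 -80.05   14.   ]
(np.float64(113.7), np.float64(194.7))
(np.float64(103.5), np.float64(105.0))
(np.float64(114.1), np.float64(15.9))
(np.float64(105.9), np.float64(284.8))
pivot [545.3 -32.6  55. ] (np.float64(48.7), np.float64(105.2))
peg 0.08 [489.8 -32.   80. ] (np.float64(55.5), np.float64(179.4))
peg 0.086 [491.3 -34.8  86. ] (np.float64(54.0), np.float64(182.3))
peg 0.09 [492.3 -36.6  90. ] (np.float64(53.2), np.float64(184.3))
```

```bash
python3 -m inch '[{"fingers":8.7,"delta_pos":[0.12,0.1,3],"spin":0},{"fingers":8.7,"delta_pos":[0.12,0.1,6],"spin":0},{"fingers":8.7,"delta_pos":[0.12,0.1,9],"spin":0},{"fingers":8.7,"delta_pos":[0.12,0.1,11],"spin":0},{"fingers":8.7,"delta_pos":[0.12,0.1,12.3],"spin":0},{"fingers":8.7,"delta_pos":[0.12,0.1,12.3],"spin":0},{"fingers":8.7,"delta_pos":[0.12,0.1,12.3],"spin":0}]'
python3 -m inch '[{"fingers":4,"delta_pos":[0,0,0],"spin":0},{"fingers":4,"delta_pos":[0,0,0],"spin":0},{"fingers":4,"delta_pos":[0,0,0],"spin":0},{"fingers":4,"delta_pos":[0,0,0],"spin":0},{"fingers":4,"delta_pos":[0,0,0],"spin":0},{"fingers":4,"delta_pos":[0,0,0],"spin":0},{"fingers":4,"delta_pos":[0,0,0],"spin":0},{"fingers":4,"delta_pos":[0,0,0],"spin":0}]'
python3 - <<'E'
from h import *
s=sense();print(s['time_s'],s['joints'],s['moment'])
im=snap('wrist','w2.png')
E
```

```text
time_s: 2.7
tcp_pos: [0.5588, -0.079, 0.0702]
ee_rot: [[0.001, -1.0, 0.001], [-1.0, -0.001, -0.0], [0.0, -0.001, -1.0]]
wrist_force: [-0.2, 0.3, 0.6]
gripper_width: 1.001
time_s: 3.5
tcp_pos: [0.5581, -0.0792, 0.0697]
ee_rot: [[0.0, -1.0, 0.0], [-1.0, -0.0, -0.0], [0.0, -0.0, -1.0]]
wrist_force: [0.1, 0.2, 2.4]
gripper_width: 0.599
3.5 [ 8.39672719e+00  2.51233669e+01 -1.94203517e+01  1.07056653e-02
 -4.54479677e+01 -8.39587956e+00] [0.03566014 0.17994588 0.00948622]
```

View pics/w2.png

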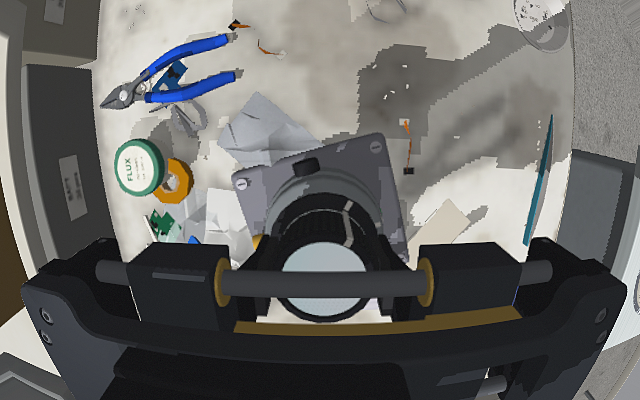

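Gripped at 52 mm, with the line on the flange at (348,205). Next I turn it backward by about 35°.

```bash
python3 -m inch '[{"fingers":4,"delta_pos":[0,0,0],"spin":-6},{"fingers":4,"delta_pos":[0,0,0],"spin":-12},{"fingers":4,"delta_pos":[0,0,0],"spin":-18},{"fingers":4,"delta_pos":[0,0,0],"spin":-24},{"fingers":4,"delta_pos":[0,0,0],"spin":-30},{"fingers":4,"delta_pos":[0,0,0],"spin":-35},{"fingers":4,"delta_pos":[0,0,0],"spin":-35},{"fingers":4,"delta_pos":[0,0,0],"spin":-35}]'
python3 - <<'E'
from h import *
s=sense();print(s['time_s'],s['joints'],s['moment'])
import json
c=get_calibration('wrist');json.dump({k:np.array(v).tolist() for k,v in c.items() if k in 'KT'},open('cal3.json','w'))
im=snap('wrist','w3.png')
cv2.imwrite('pics/w3c.png',cv2.resize(im[120:320,220:480,::-1],(780,600),interpolation=cv2.INTER_CUBIC))
E
```

```text
time_s: 4.35
tcp_pos: [0.5579, -0.0791, 0.0692]
ee_rot: [[0.572, -0.82, -0.0], [-0.82, -0.572, 0.0], [-0.0, 0.0, -1.0]]
wrist_force: [1.8, -0.1, -2.6]
gripper_width: 0.6
4.35 [ 8.40096923e+00  2.51635373e+01 -1.94492278e+01 -1.97028697e-02
 -4.54078812e+01  2.64972165e+01] [ 0.10068194 -0.06718879 -0.00031408]
```

View pics/w3c.png

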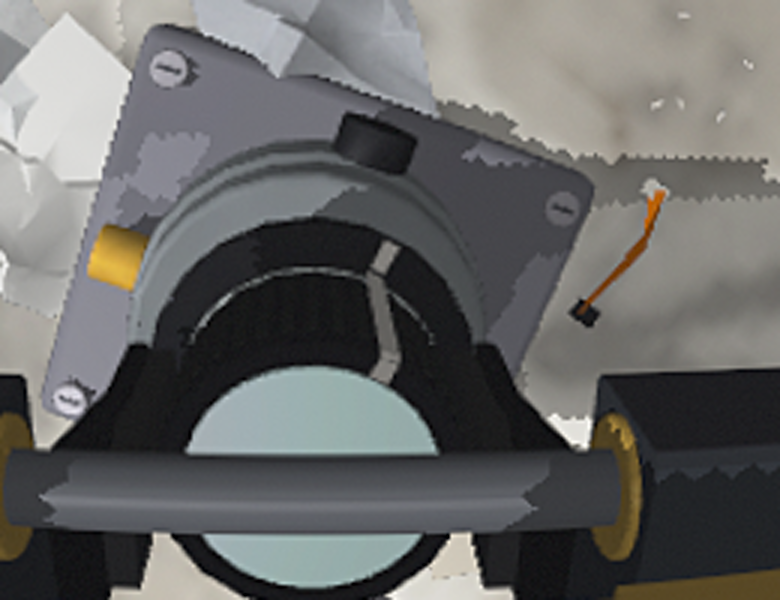

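Run:
```python
from h import *
import json
c=json.load(open('cal3.json'))
A=np.array([558.1,-79.3,0])
for x,y,z in [(391,243,.0605),(380,268,.0605),(391,352,.098),(391,243,.0535)]:
  p=atz(ray('wrist',(220+x/3,120+y/3),c),z)*1000;d=p-A
  print(p.round(1),np.hypot(*d[:2]).round(1),np.degrees(np.arctan2(d[1],d[0]))%360-195)
```

```text
[ 561.7 -112.3   60.5] 33.2 81.15611565917726
[ 560.4 -107.    60.5] 27.8 79.8144390371657
[ 560.1 -105.    98. ] 25.8 79.46864750911442
[ 560.  -111.    53.5] 31.7 78.42398073481104
```

Lens yaw is about 80°, so I push down.

```bash
python3 -m inch '[{"fingers":4,"delta_pos":[0,0,0.1],"spin":0},{"fingers":4,"delta_pos":[0,0,0.2],"spin":0},{"fingers":4,"delta_pos":[0,0,0.3],"spin":0},{"fingers":4,"delta_pos":[0,0,0.3],"spin":0}]'
python3 -m inch '[{"fingers":4,"delta_pos":[0,0,0.1],"spin":0},{"fingers":4,"delta_pos":[0,0,0.2],"spin":0},{"fingers":4,"delta_pos":[0,0,0.3],"spin":0},{"fingers":4,"delta_pos":[0,0,0.4],"spin":0},{"fingers":4,"delta_pos":[0,0,0.4],"spin":0}]'
python3 - <<'E'
from h import *
s=sense();print(s['time_s'],s['moment'])
im=snap('wrist','w4.png')
cv2.imwrite('pics/w4c.png',cv2.resize(im[120:320,220:480,::-1],(780,600),interpolation=cv2.INTER_CUBIC))
E
```

```text
time_s: 4.8
tcp_pos: [0.5579, -0.0792, 0.0664]
ee_rot: [[0.573, -0.819, -0.0], [-0.819, -0.573, 0.0], [-0.0, 0.0, -1.0]]
wrist_force: [-0.1, -0.5, -2.9]
gripper_width: 0.602
time_s: 5.3
tcp_pos: [0.558, -0.0792, 0.0628]
ee_rot: [[0.574, -0.819, -0.0], [-0.819, -0.574, -0.0], [0.0, 0.0, -1.0]]
wrist_force: [0.1, 0.4, 0.9]
gripper_width: 0.598
5.3 [ 0.05159713  0.16471308 -0.02528541]
```

View pics/w4c.png

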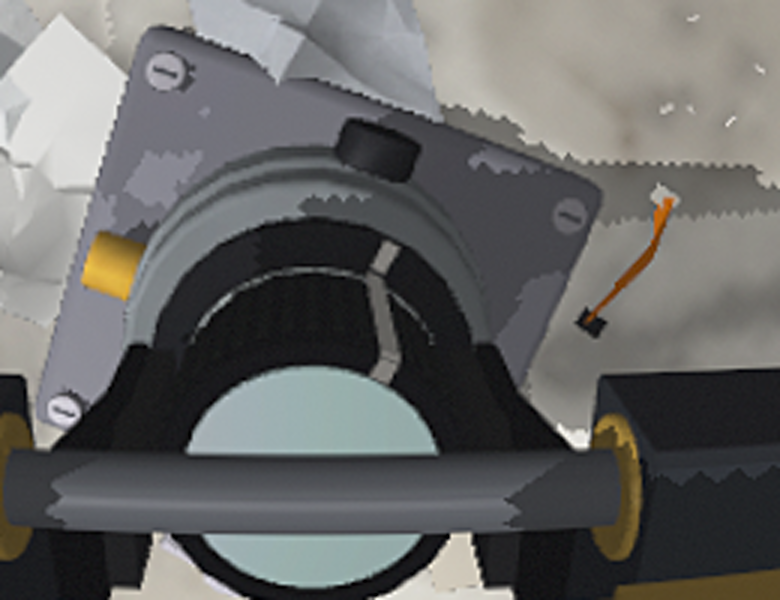

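The lens went down with the gripper: it looks the same in the picture while the shoulder moved closer, and the force stayed near 0. I push slightly more to confirm it bottoms out.

```bash
python3 -m inch '[{"fingers":4,"delta_pos":[0,0,0.05],"spin":0},{"fingers":4,"delta_pos":[0,0,0.1],"spin":0},{"fingers":4,"delta_pos":[0,0,0.1],"spin":0}]'
```

```text
time_s: 5.65
tcp_pos: [0.5581, -0.0792, 0.0627]
ee_rot: [[0.574, -0.819, 0.0], [-0.819, -0.574, -0.0], [0.0, -0.0, -1.0]]
wrist_force: [-2.3, 1.2, 6.2]
gripper_width: 0.599
```

```bash
python3 -m inch '[{"fingers":4,"delta_pos":[0,0,0],"spin":5},{"fingers":4,"delta_pos":[0,0,0],"spin":10},{"fingers":4,"delta_pos":[0,0,0],"spin":16},{"fingers":4,"delta_pos":[0,0,0.03],"spin":21},{"fingers":4,"delta_pos":[0,0,0.06],"spin":26},{"fingers":4,"delta_pos":[0,0,0.09],"spin":31},{"fingers":4,"delta_pos":[0,0,0.12],"spin":36},{"fingers":4,"delta_pos":[0,0,0.12],"spin":36}]'
python3 -m inch '[{"fingers":4,"delta_pos":[0,0,0.03],"spin":5},{"fingers":4,"delta_pos":[0,0,0.06],"spin":10},{"fingers":4,"delta_pos":[0,0,0.1],"spin":15},{"fingers":4,"delta_pos":[0,0,0.13],"spin":20},{"fingers":4,"delta_pos":[0,0,0.16],"spin":25},{"fingers":4,"delta_pos":[0,0,0.2],"spin":30},{"fingers":4,"delta_pos":[0,0,0.24],"spin":36},{"fingers":4,"delta_pos":[0,0,0.24],"spin":40},{"fingers":4,"delta_pos":[0,0,0.24],"spin":40}]'
python3 - <<'E'
from h import *
s=sense();print(s['time_s'],s['moment'],s['joints'])
import json
c=get_calibration('wrist');json.dump({k:np.array(v).tolist() for k,v in c.items() if k in 'KT'},open('cal5.json','w'))
im=snap('wrist','w5.png')
cv2.imwrite('pics/w5c.png',cv2.resize(im[120:320,220:480,::-1],(780,600),interpolation=cv2.INTER_CUBIC))
E
```

```text
time_s: 6.45
tcp_pos: [0.5591, -0.0794, 0.0613]
ee_rot: [[-0.017, -1.0, 0.003], [-1.0, 0.017, -0.0], [0.0, -0.003, -1.0]]
wrist_force: [-0.2, -0.1, 3.9]
gripper_width: 0.6
time_s: 7.35
tcp_pos: [0.5583, -0.0794, 0.0592]
ee_rot: [[-0.655, -0.756, 0.001], [-0.756, 0.655, -0.0], [-0.0, -0.001, -1.0]]
wrist_force: [-2.7, -0.7, 7.7]
gripper_width: 0.6
7.35 [-0.00502014  0.60125545 -0.07219575] [ 8.39064947e+00  2.59293943e+01 -1.99997290e+01  4.71690501e-02
 -4.40230363e+01 -4.93518715e+01]
```

View pics/w5c.png

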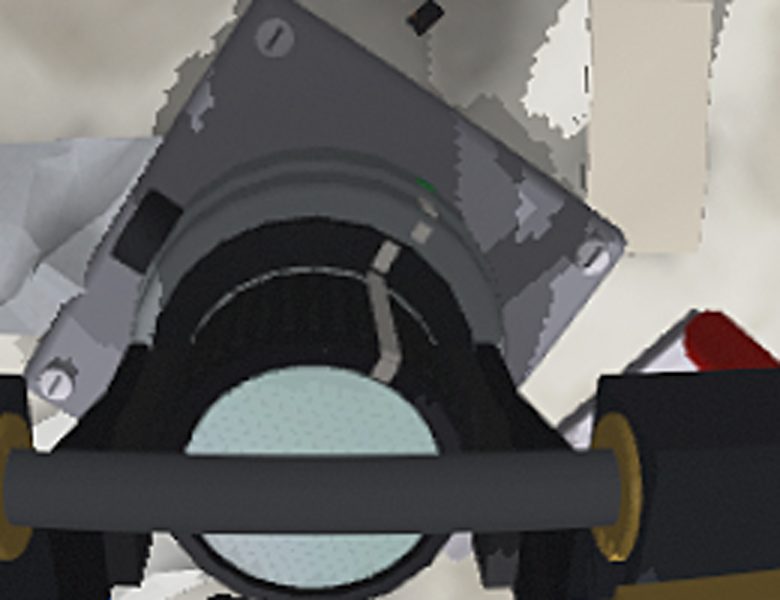

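The marks at (388,250) and (424,232) are nearly in line. I turn the last few degrees onto the stop.

```bash
python3 -m inch '[{"fingers":4,"delta_pos":[0,0,0],"spin":2},{"fingers":4,"delta_pos":[0,0,0],"spin":4},{"fingers":4,"delta_pos":[0,0,0],"spin":4}]'; python3 -c "
from h import *
print(sense()['moment'])"
python3 -m inch '[{"fingers":4,"delta_pos":[0,0,0],"spin":1.5},{"fingers":4,"delta_pos":[0,0,0],"spin":3},{"fingers":4,"delta_pos":[0,0,0],"spin":3}]'
python3 - <<'E'
from h import *
s=sense();print(s['time_s'],s['moment'],s['joints'])
import json
c=get_calibration('wrist');json.dump({k:np.array(v).tolist() for k,v in c.items() if k in 'KT'},open('cal6.json','w'))
im=snap('wrist','w6.png')
cv2.imwrite('pics/w6c.png',cv2.resize(im[120:320,220:480,::-1],(780,600),interpolation=cv2.INTER_CUBIC))
E
```

```text
time_s: 7.7
tcp_pos: [0.5582, -0.0793, 0.0592]
ee_rot: [[-0.705, -0.709, 0.001], [-0.709, 0.705, -0.0], [-0.0, -0.001, -1.0]]
wrist_force: [-1.6, 0.1, 7.9]
gripper_width: 0.595
[ 0.09292792  0.65976493 -0.09580336]
time_s: 8.0
tcp_pos: [0.5577, -0.0791, 0.0592]
ee_rot: [[-0.741, -0.671, -0.0], [-0.671, 0.741, -0.0], [0.0, -0.0, -1.0]]
wrist_force: [-3.3, 0.3, 8.5]
gripper_width: 0.596
8.0 [0.34014193 0.97926963 0.12430862] [ 8.41466088e+00  2.59102671e+01 -2.00267299e+01  2.65947044e-02
 -4.40839911e+01 -5.62645960e+01]
```

View pics/w6c.png

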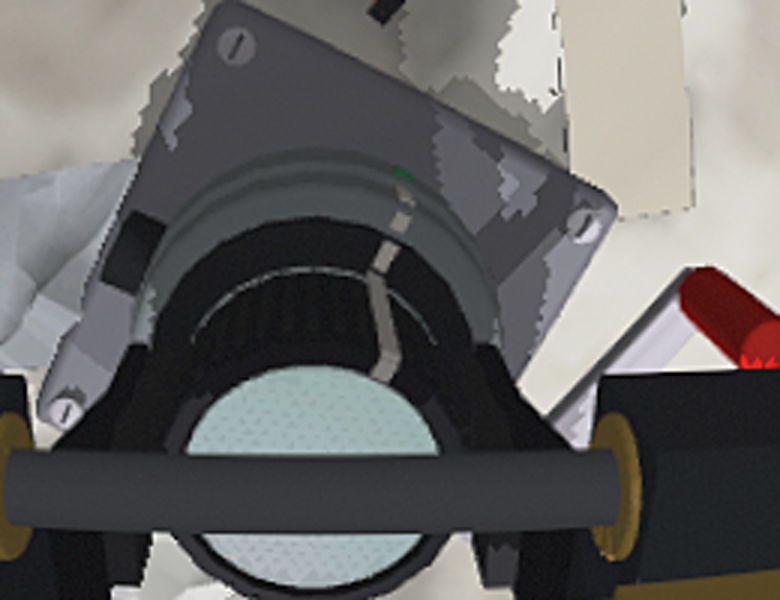

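```bash
python3 -m inch '[{"fingers":4,"delta_pos":[0,0,0],"spin":1},{"fingers":4,"delta_pos":[0,0,0],"spin":2},{"fingers":4,"delta_pos":[0,0,0],"spin":2}]'
python3 - <<'E'
from h import *
s=sense();print(s['time_s'],s['moment'],s['joints'][5])
import json
c=get_calibration('wrist');json.dump({k:np.array(v).tolist() for k,v in c.items() if k in 'KT'},open('cal7.json','w'))
im=snap('wrist','w7.png')
cv2.imwrite('pics/w7c.png',cv2.resize(im[165:245,310:410,::-1],(750,600),interpolation=cv2.INTER_CUBIC))
E
```

```text
time_s: 8.35
tcp_pos: [0.5572, -0.079, 0.0592]
ee_rot: [[-0.764, -0.645, -0.001], [-0.645, 0.764, -0.0], [0.001, 0.001, -1.0]]
wrist_force: [-6.0, 2.0, 11.1]
gripper_width: 0.597
8.35 [0.64828489 1.27762111 0.21232801] -58.23877863541674
```

View pics/w7c.png

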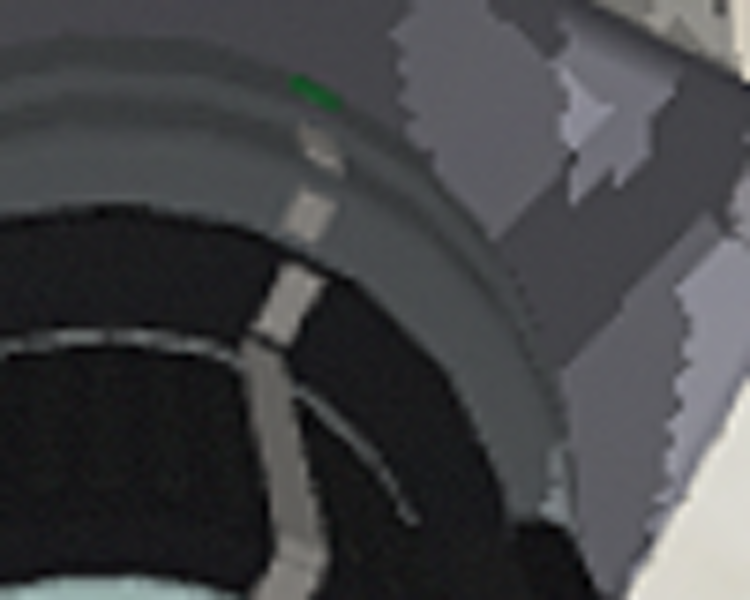

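Run:
```python
from h import *
import json
for f,pts in [('cal7.json',[(310+311/7.5,165+213/7.5,.045),(310+300/7.5,165+280/7.5,.05),(310+280/7.5,165+325/7.5,.05)]),
   ('cal6.json',[(220+400/3,120+220/3,.045),(220+387/3,120+255/3,.05)])]:
  c=json.load(open(f))
  for A in ([558.1,-79.3],[557.2,-79]):
    for x,y,z in pts:
      p=atz(ray('wrist',(x,y),c),z)*1000;d=p[:2]-A
      print(f,A,np.hypot(*d).round(1),(np.degrees(np.arctan2(d[1],d[0]))%360-195).round(2))
```

```text
cal7.json [558.1, -79.3] 36.2 -1.41
cal7.json [558.1, -79.3] 32.1 -2.73
cal7.json [558.1, -79.3] 28.2 -3.55
cal7.json [557.2, -79] 35.4 -0.6
cal7.json [557.2, -79] 31.3 -1.84
cal7.json [557.2, -79] 27.4 -2.56
cal6.json [558.1, -79.3] 36.3 -0.51
cal6.json [558.1, -79.3] 30.0 -0.75
cal6.json [557.2, -79] 35.5 0.32
cal6.json [557.2, -79] 29.2 0.26
```

At the stop: both marks at about −1 to −2°, the side load is rising, and the TCP is 3.6 mm below the dropped height. I open partway, because the lever lies below one finger, and lift.

```bash
python3 -m inch '[{"fingers":6.3,"delta_pos":[0,0,0],"spin":0},{"fingers":6.3,"delta_pos":[0,0,0],"spin":0},{"fingers":6.3,"delta_pos":[0,0,0],"spin":0},{"fingers":6.3,"delta_pos":[0,0,-1],"spin":0},{"fingers":6.3,"delta_pos":[0,0,-3],"spin":0},{"fingers":6.3,"delta_pos":[0,0,-6],"spin":0},{"fingers":6.3,"delta_pos":[0,0,-9],"spin":0},{"fingers":6.3,"delta_pos":[0,0,-11],"spin":0},{"fingers":6.3,"delta_pos":[0,0,-11],"spin":0},{"fingers":6.3,"delta_pos":[0,0,-11],"spin":0}]'
python3 - <<'E'
from h import *
s=sense();print(s['time_s'],s['tcp_pos'],s['ee_rot'])
import json
c=get_calibration('wrist');json.dump({k:np.array(v).tolist() for k,v in c.items() if k in 'KT'},open('cal8.json','w'))
im=snap('wrist','w8.png')
cv2.imwrite('pics/w8c.png',cv2.resize(im[100:300,220:480,::-1],(780,600),interpolation=cv2.INTER_CUBIC))
im=snap('side','s8.png')
cv2.imwrite('pics/s8c.png',cv2.resize(im[140:260,240:400,::-1],(640,480),interpolation=cv2.INTER_CUBIC))
for n in ('wrist','side'):
 for t in ['lever_peg']:
        r=spot_point(n,t)
        print(t,[(round(q['conf'],2),round(q['location'][0]*640,1),round(q['location'][1]*400,1)) for q in r[:2]])
E
```

```text
time_s: 9.4
tcp_pos: [0.5578, -0.0791, 0.1682]
ee_rot: [[-0.766, -0.643, 0.001], [-0.643, 0.766, 0.001], [-0.001, 0.0, -1.0]]
wrist_force: [1.5, 0.3, 0.4]
gripper_width: 0.72
9.4 [ 0.55783539 -0.07906607  0.16818814] [[-7.66108911e-01 -6.42710467e-01  6.25438372e-04]
 [-6.42710201e-01  7.66109165e-01  5.86328540e-04]
 [-8.55993559e-04  4.72158976e-05 -9.99999633e-01]]
lever_peg [(0.67, 412.8, 182.3)]
lever_peg [(0.62, 334.1, 209.9)]
```

View pics/w8c.png

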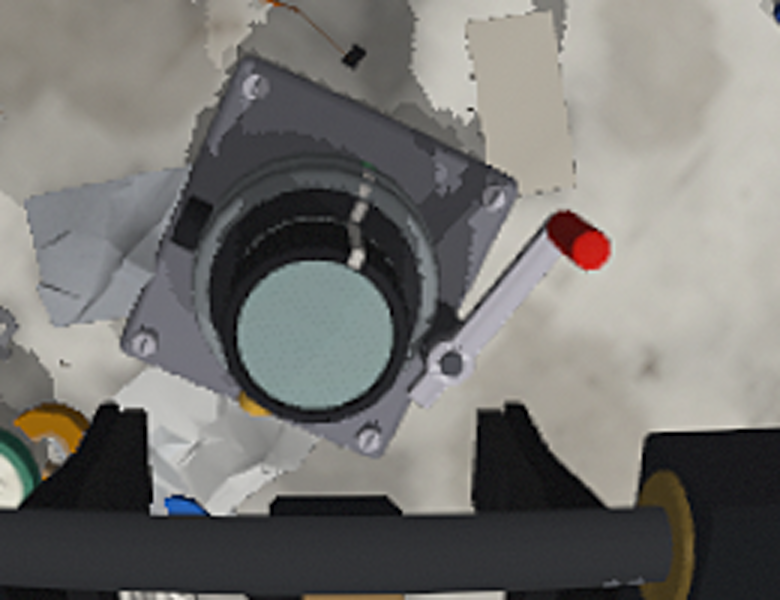

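View pics/s8c.png

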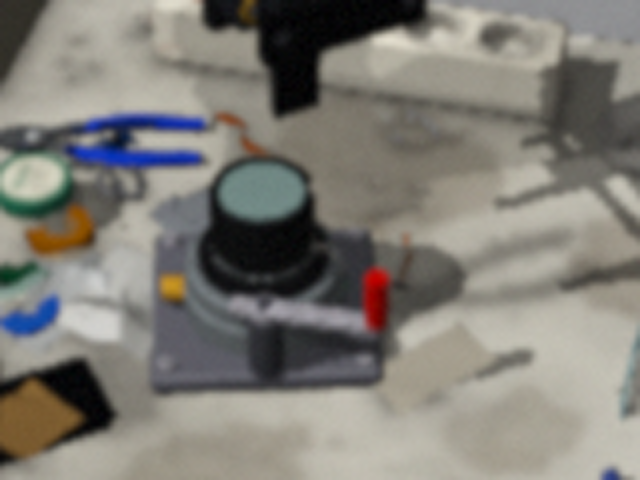

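The marks line up at crop (368,183), (360,213) and (357,256), and the lens stayed in place. Next is the lever, so I locate the peg.

Run:
```python
from h import *
import json
c1=json.load(open('cal1.json'));c8=json.load(open('cal8.json'))
W1=lambda x,y:ray('wrist',(200+x/3,70+y/3),c1)
W8=lambda x,y:ray('wrist',(220+x/3,100+y/3),c8)
print('pegtop',tri([W1(583,527),W8(592,250)]))
print('pegtop+',tri([W1(583,527),W8(592,250),ray('side',(240+376/4,140+274/4))]))
print('pivot',tri([W1(412,498),W8(452,363)]))
print('lens glass',(atz(W8(316,334),.091)*1000).round(1),'r', np.linalg.norm(atz(W8(238,330),.091)-atz(W8(394,330),.091))/2, 'start r',np.linalg.norm(atz(W1(302,405),.1015)-atz(W1(450,405),.1015))/2)
A=np.array([558,-79.3])
for x,y,z in [(367,186,.045),(360,211,.05),(356,258,.091)]:
  d=(atz(W8(x,y),z)*1000)[:2]-A;print(np.hypot(*d).round(1),np.degrees(np.arctan2(d[1],d[0]))%360-195)
s=sense();R=np.array(s['ee_rot']);print(np.round(R.T@(np.array([.491,-.035,.064])-s['tcp_pos'])*100,2))
```

```text
pegtop (array([ 0.49079769, -0.034038  ,  0.08410387]), [np.float64(0.0001327052438559814), np.float64(0.00013270524385594956)])
pegtop+ (array([ 0.49159019, -0.03506589,  0.08672603]), [np.float64(0.0001089897921001082), np.float64(0.0007520811930451824), np.float64(0.0008594474669254644)])
pivot (array([ 0.54546023, -0.03322137,  0.05728492]), [np.float64(0.00032393823691212025), np.float64(0.0003239382369121444)])
lens glass [557.4 -79.   91. ] r 0.02109247168190782 start r 0.021089657263471995
37.4 -1.4185658361932383
30.1 -3.3219559456254046
24.1 -2.5610427349594147
[ 2.21  7.63 10.28]
```

Lens top radius fits a height of 91 mm, which confirms it came down 10.5 mm. Now I move to the peg.

```bash
python3 -m inch '[{"fingers":4,"delta_pos":[0.5,2,0],"spin":7},{"fingers":4,"delta_pos":[1.2,4.5,1],"spin":14},{"fingers":4,"delta_pos":[2.2,7.65,2],"spin":21},{"fingers":4,"delta_pos":[2.2,7.65,3],"spin":28},{"fingers":4,"delta_pos":[2.2,7.65,4],"spin":35},{"fingers":4,"delta_pos":[2.2,7.65,5],"spin":40},{"fingers":4,"delta_pos":[2.2,7.65,5.5],"spin":40},{"fingers":4,"delta_pos":[2.2,7.65,5.5],"spin":40}]'
python3 - <<'E'
from h import *
s=sense();print(s['time_s'],s['joints'])
R=np.array(s['ee_rot']);print(np.round(R.T@(np.array([.491,-.0346,.065])-s['tcp_pos'])*100,2))
im=snap('wrist','w9.png')
E
```

```text
time_s: 10.4
tcp_pos: [0.4912, -0.0349, 0.1118]
ee_rot: [[-1.0, -0.002, -0.003], [-0.002, 1.0, -0.001], [0.003, -0.001, -1.0]]
wrist_force: [-0.3, 1.1, 0.5]
gripper_width: 0.461
10.4 [ 1.48699732e+01  1.60298019e+01 -2.65236234e+01 -4.04535370e-03
 -4.76099639e+01 -1.04759660e+02]
[0.01 0.03 4.68]
```

View pics/w9.png

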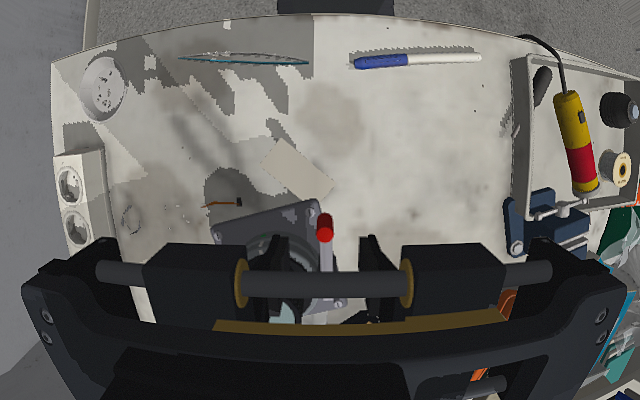

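The red peg at (325,228) lies between the fingers at (275,260) and (372,260). I descend and close.

```bash
python3 -m inch '[{"fingers":4,"delta_pos":[0,0,2],"spin":0},{"fingers":4,"delta_pos":[0,0,4],"spin":0},{"fingers":4,"delta_pos":[0,0,4.7],"spin":0},{"fingers":4,"delta_pos":[0,0,4.7],"spin":0},{"fingers":0.8,"delta_pos":[0,0,4.7],"spin":0},{"fingers":0.8,"delta_pos":[0,0,4.7],"spin":0},{"fingers":0.8,"delta_pos":[0,0,4.7],"spin":0},{"fingers":0.8,"delta_pos":[0,0,4.7],"spin":0},{"fingers":0.8,"delta_pos":[0,0,4.7],"spin":0}]'
python3 - <<'E'
from h import *
# arc from current angle to 105-? in tool axes (x->-X, y->+Y), cm
pv=np.array([545.7,-33.6]);s=sense();p0=np.array(s['tcp_pos'][:2])*1000
a0=np.degrees(np.arctan2(*(p0-pv)[::-1]))%360;print(p0,a0,np.linalg.norm(p0-pv),s['gripper_width'])
R=np.array(s['ee_rot'])[:2,:2]
for a in np.linspace(a0,104,12):
  q=pv+55*np.array([np.cos(np.radians(a)),np.sin(np.radians(a))]);print(round(a-a0,1),np.round(R.T@(q-p0)/10,2))
E
```

```text
time_s: 11.35
tcp_pos: [0.4922, -0.0347, 0.0663]
ee_rot: [[-1.0, -0.0, 0.001], [-0.0, 1.0, 0.0], [-0.001, 0.0, -1.0]]
wrist_force: [-0.0, 0.2, 1.4]
gripper_width: 0.127
[492.15462799 -34.65408086] 181.12776478708955 53.55574619303872 0.12672276321552103
0.0 [ 0.14 -0.  ]
-7.0 [0.12 0.67]
-14.0 [0.01 1.33]
-21.0 [-0.18  1.98]
-28.0 [-0.45  2.6 ]
-35.1 [-0.79  3.18]
-42.1 [-1.2   3.71]
-49.1 [-1.67  4.19]
-56.1 [-2.2   4.61]
-63.1 [-2.77  4.96]
-70.1 [-3.38  5.24]
-77.1 [-4.02  5.44]
```

The peg is gripped (opening 11–12 mm). I swing the lever along the arc.

```bash
python3 -m inch '[{"fingers":0.8,"delta_pos":[0.07,0.33],"spin":2},{"fingers":0.8,"delta_pos":[0.05,0.67,0],"spin":4}]' 2>&1 | tail -2
python3 -m inch '[{"fingers":0.8,"delta_pos":[0.07,0.35,0],"spin":2},{"fingers":0.8,"delta_pos":[0.05,0.67,0],"spin":4},{"fingers":0.8,"delta_pos":[-0.02,1.0,0],"spin":6},{"fingers":0.8,"delta_pos":[-0.1,1.33,0],"spin":8},{"fingers":0.8,"delta_pos":[-0.2,1.66,0],"spin":10},{"fingers":0.8,"delta_pos":[-0.3,2.0,0],"spin":12},{"fingers":0.8,"delta_pos":[-0.4,2.3,0],"spin":14},{"fingers":0.8,"delta_pos":[-0.55,2.6,0],"spin":16},{"fingers":0.8,"delta_pos":[-0.7,2.9,0],"spin":18},{"fingers":0.8,"delta_pos":[-0.87,3.18,0],"spin":20},{"fingers":0.8,"delta_pos":[-0.87,3.18,0],"spin":20}]'
```

```text
$[0].delta_pos: bad value
time_s: 12.45
tcp_pos: [0.4989, -0.0038, 0.0661]
ee_rot: [[-0.939, 0.343, -0.004], [0.343, 0.939, -0.002], [0.003, -0.003, -1.0]]
wrist_force: [-3.5, -2.2, 4.7]
gripper_width: 0.129
```

Run:
```python
from h import *
pv=np.array([545.7,-33.6]);s=sense();p0=np.array(s['tcp_pos'][:2])*1000
d=p0-pv;a0=np.degrees(np.arctan2(d[1],d[0]))%360;r=np.linalg.norm(d);print(a0,r)
R=np.array(s['ee_rot'])[:2,:2]
for a in np.linspace(a0,103,13):
  q=pv+(r-.02)*np.array([np.cos(np.radians(a)),np.sin(np.radians(a))]);print(round(a-a0,1),np.round(R.T@(q-p0)/10,2))
```

```text
147.4927178851438 55.491139328308925
0.0 [-0. -0.]
-3.7 [-0.09  0.35]
-7.4 [-0.2   0.69]
-11.1 [-0.33  1.02]
-14.8 [-0.49  1.35]
-18.5 [-0.66  1.66]
-22.2 [-0.86  1.96]
-26.0 [-1.07  2.25]
-29.7 [-1.3   2.52]
-33.4 [-1.55  2.78]
-37.1 [-1.82  3.02]
-40.8 [-2.1   3.25]
-44.5 [-2.39  3.45]
```

```bash
python3 -m inch '[{"fingers":0.8,"delta_pos":[-0.09,0.35,0],"spin":2},{"fingers":0.8,"delta_pos":[-0.2,0.69,0],"spin":4},{"fingers":0.8,"delta_pos":[-0.33,1.02,0],"spin":6},{"fingers":0.8,"delta_pos":[-0.49,1.35,0],"spin":8},{"fingers":0.8,"delta_pos":[-0.66,1.66,0],"spin":10},{"fingers":0.8,"delta_pos":[-0.86,1.96,0],"spin":12},{"fingers":0.8,"delta_pos":[-1.07,2.25,0],"spin":14},{"fingers":0.8,"delta_pos":[-1.3,2.52,0],"spin":16},{"fingers":0.8,"delta_pos":[-1.55,2.78,0],"spin":18},{"fingers":0.8,"delta_pos":[-1.82,3.02,0],"spin":20},{"fingers":0.8,"delta_pos":[-1.82,3.02,0],"spin":20}]'
python3 -m inch '[{"fingers":0.8,"delta_pos":[0,0,0],"spin":0}]'
python3 - <<'E'
from h import *
pv=np.array([545.7,-33.6]);s=sense();p0=np.array(s['tcp_pos'][:2])*1000
d=p0-pv;a0=np.degrees(np.arctan2(d[1],d[0]))%360;r=np.linalg.norm(d);print(a0,r)
R=np.array(s['ee_rot'])[:2,:2]
for a in (106,105,104,103,102,101,100):
  q=pv+r*np.array([np.cos(np.radians(a)),np.sin(np.radians(a))]);print(a,np.round(R.T@(q-p0)/10,2))
E
```

```text
time_s: 13.55
tcp_pos: [0.5264, 0.0185, 0.066]
ee_rot: [[-0.765, 0.644, -0.004], [0.644, 0.765, -0.001], [0.002, -0.003, -1.0]]
wrist_force: [-4.6, -2.2, 4.9]
gripper_width: 0.127
time_s: 13.65
tcp_pos: [0.5264, 0.0185, 0.066]
ee_rot: [[-0.766, 0.643, -0.003], [0.643, 0.766, -0.001], [0.002, -0.003, -1.0]]
wrist_force: [-4.7, -1.5, 5.3]
gripper_width: 0.129
110.29520211836991 55.51646273496553
106 [-0.22  0.35]
105 [-0.27  0.43]
104 [-0.33  0.51]
103 [-0.39  0.59]
102 [-0.45  0.67]
101 [-0.51  0.74]
100 [-0.57  0.82]
```

```bash
python3 -m inch '[{"fingers":0.8,"delta_pos":[-0.12,0.18,0],"spin":0},{"fingers":0.8,"delta_pos":[-0.24,0.38,0],"spin":0},{"fingers":0.8,"delta_pos":[-0.33,0.51,0],"spin":0},{"fingers":0.8,"delta_pos":[-0.33,0.51,0],"spin":0}]'
python3 -m inch '[{"fingers":0.8,"delta_pos":[-0.06,0.08,0],"spin":0},{"fingers":0.8,"delta_pos":[-0.12,0.16,0],"spin":0},{"fingers":0.8,"delta_pos":[-0.12,0.16,0],"spin":0}]'
```

```text
time_s: 14.05
tcp_pos: [0.5321, 0.0203, 0.0659]
ee_rot: [[-0.766, 0.643, -0.004], [0.643, 0.766, -0.001], [0.002, -0.004, -1.0]]
wrist_force: [-5.9, -2.4, 6.4]
gripper_width: 0.126
time_s: 14.35
tcp_pos: [0.5323, 0.0203, 0.0658]
ee_rot: [[-0.766, 0.643, -0.008], [0.643, 0.766, -0.002], [0.005, -0.007, -1.0]]
wrist_force: [-10.2, -1.8, 9.1]
gripper_width: 0.13
```

The lever is against its stop: the peg no longer advances and the force rose to 10 N. I release and lift.

```bash
python3 -m inch '[{"fingers":3,"delta_pos":[0.05,-0.08,0],"spin":0},{"fingers":3,"delta_pos":[0.05,-0.08,0],"spin":0},{"fingers":3,"delta_pos":[0.05,-0.08,0],"spin":0},{"fingers":3,"delta_pos":[0.05,-0.08,-1],"spin":0},{"fingers":3,"delta_pos":[0.05,-0.08,-4],"spin":0},{"fingers":3,"delta_pos":[0.05,-0.08,-8],"spin":0},{"fingers":3,"delta_pos":[0.05,-0.08,-12],"spin":0},{"fingers":3,"delta_pos":[0.05,-0.08,-12],"spin":0},{"fingers":3,"delta_pos":[0.05,-0.08,-12],"spin":0}]'
python3 - <<'E'
from h import *
s=sense();print(s['time_s'])
import json
c=get_calibration('wrist');json.dump({k:np.array(v).tolist() for k,v in c.items() if k in 'KT'},open('cal10.json','w'))
im=snap('wrist','w10.png')
im=snap('side','s10.png')
cv2.imwrite('pics/s10c.png',cv2.resize(im[140:260,240:400,::-1],(640,480),interpolation=cv2.INTER_CUBIC))
E
```

```text
time_s: 15.25
tcp_pos: [0.5359, 0.0217, 0.1877]
ee_rot: [[-0.766, 0.643, 0.004], [0.643, 0.766, 0.002], [-0.002, 0.004, -1.0]]
wrist_force: [-0.1, 0.8, -1.0]
gripper_width: 0.344
15.25
```

View pics/w10.png

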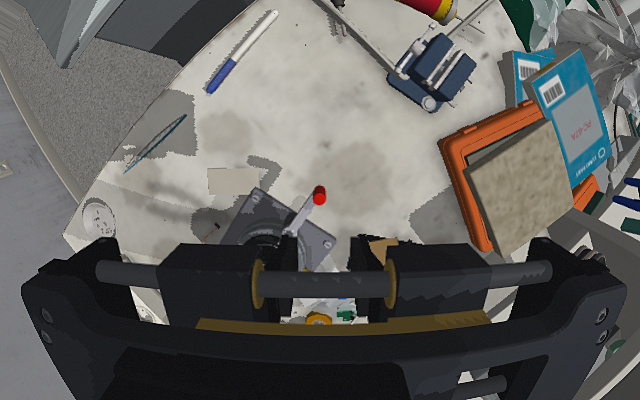

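View pics/s10c.png

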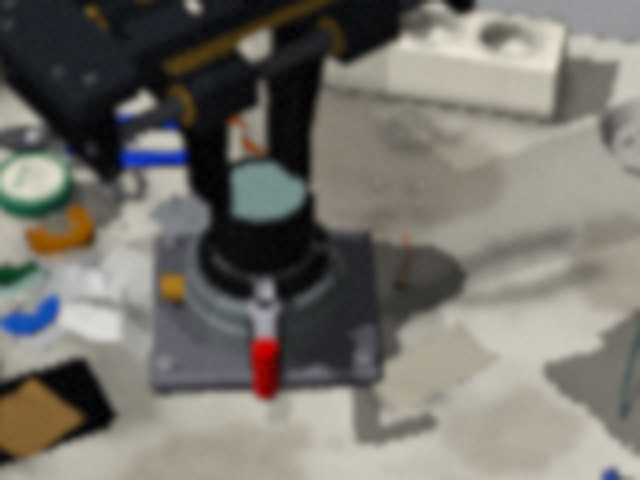

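The lever points along the camera's +y, with its nose over the flange and the peg at (265,370) in the side crop. One last look at the marks from above.

```bash
python3 -m inch '[{"fingers":5,"delta_pos":[-1,-0.8,-1],"spin":-8},{"fingers":5,"delta_pos":[-3,-2.3,-1],"spin":-16},{"fingers":5,"delta_pos":[-5,-3.8,-1],"spin":-24},{"fingers":5,"delta_pos":[-7,-5.4,-1],"spin":-32},{"fingers":5,"delta_pos":[-8,-6.3,-1],"spin":-40},{"fingers":5,"delta_pos":[-8,-6.3,-1],"spin":-48},{"fingers":5,"delta_pos":[-8,-6.3,-1],"spin":-56},{"fingers":5,"delta_pos":[-8,-6.3,-1],"spin":-64},{"fingers":5,"delta_pos":[-8,-6.3,-1],"spin":-72},{"fingers":5,"delta_pos":[-8,-6.3,-1],"spin":-80},{"fingers":5,"delta_pos":[-8,-6.3,-1],"spin":-80},{"fingers":5,"delta_pos":[-8,-6.3,-1],"spin":-80}]'
python3 - <<'E'
from h import *
import json
c=get_calibration('wrist');json.dump({k:np.array(v).tolist() for k,v in c.items() if k in 'KT'},open('cal11.json','w'))
im=snap('wrist','w11.png')
cv2.imwrite('pics/w11c.png',cv2.resize(im[120:270,230:430,::-1],(800,600),interpolation=cv2.INTER_CUBIC))
E
```

```text
time_s: 16.55
tcp_pos: [0.5553, -0.0785, 0.1949]
ee_rot: [[-0.768, -0.641, -0.002], [-0.641, 0.768, -0.0], [0.002, 0.001, -1.0]]
wrist_force: [-0.4, 0.8, -0.6]
gripper_width: 0.575
```

View pics/w11c.png

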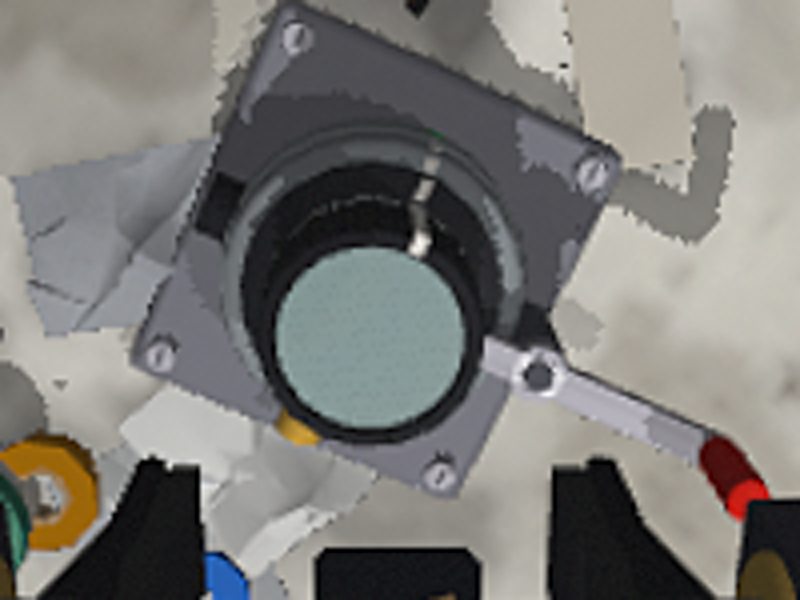

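The marks are in line at (433,160) and (424,190). The lever is parallel to the foot's edge, with its nose at (495,352) over the flange. I hand it in.

```bash
python3 -c "
from station import *
print(finish_job())"
```

```text
the job is handed in; nothing more can be done
None
```

The lens is screwed fully home and the lock lever is swung fully shut. I handed the job in at about 16.6 s with the gripper raised clear of everything.

**What I did:**
- **Backward:** I gripped the lens and turned it 35° anticlockwise, to a measured yaw of about 80°. I then pressed it down about 6.5–7 mm until it bottomed at about 6 N.
- **Forward:** I turned it 85° clockwise while following it down about 3.6 mm, until the stop took up the load, then let go.
- **Lever:** I gripped the peg and swung the lever along its arc. At the end the peg stopped advancing and the side force rose to about 10 N. I then let go.

**Last checks:**
- **Height:** After I let go, the lens top still measured 10.5 mm lower than at the start.
- **Lever:** In the last picture it lies parallel to the foot's edge with its nose over the flange.
- **White marks:** They look in line in the last picture. My numbers put the lens line 1–2° past the home mark. That is within how well I can measure it from the pictures, because the axis position is uncertain by about 1 mm.
- **Refused move:** One move command was refused because of a typing error. Nothing moved, and I retyped it.

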